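Find the hidden push tile on the inlaid jewel chest

ROBOT

A 6-joint arm with a two-finger parallel gripper is mounted at the origin on the work surface. World frame = base frame: x ahead of the robot, y to its left, z up, the work surface at z = 0. Lengths are in m, angles in degrees, forces in N, time in s.
With the tool pointing down it reaches from about 0.4 to 0.825 m from the base axis. Payload 7 kg.
Tool frame: the origin (TCP) lies on the centre line of the jaws, within the pads' length; the fingertips stand 8 mm ahead of it and the grasp point (between the pads) lies 11 mm behind it; z points along the fingers, y is the line along which they close (so a half turn about z gives the same grasp; the last joint's range is limited). The gripper opens to 88 mm and grips with 3 to 60 N. Pads are 19 mm wide; open, the fingers measure 130 mm over their backs; the gripper's body (78 mm by 193 mm) begins 47 mm behind the grasp point.
Start: joints at [86.408, 20.546, 0.682, 0, -70.136, -16.507], TCP at [0.232, 0.634, 0.235] pointing down, gripper open.
Joint ranges: [-176.03, 176.03], [-82.01, 121.73], [-58.28, 71.71], [-173.87, 95.51], [-174.79, -0.11], [-173.66, 173.66]. Speed limits (degrees/s): [136.94, 136.94, 172.46, 180, 180, 180].

INTERFACE

Orientations are given as [roll, pitch, yaw] about the fixed x, y, z axes, in that order (R = Rz(yaw) Ry(pitch) Rx(roll)).
In Python, from plant import telemetry, viewer, close_job, models gives the robot as it stands.
- The arm moves only by the shell command python3 -m handwheel 'ROWS' [FORCE]. ROWS is JSON, a list of rows, each an object with "grip": the closure, from -1 (fully open) to 1 (shut); "travel": the shift along the tool's x, y, z as a fraction of full scale, a list of three; "spin": the turn about the tool's z as a fraction of full scale. A call has 1 to 8 rows; each row shifts and turns the commanded pose from where the row before left it, along the tool's axes as they then stand; what a row does not reach is not made up. Full scale, the value 1, is 0.025 m for a shift and 5 degrees for a turn. A row lasts 1/8 s, in which the tool goes at most 62.5 mm and 10.7 degrees, less where a joint would pass 70% of its speed; a pose out of reach is approached as far as the arm can. A call with a number of a shift or a turn outside -1 to 1 is refused whole. A call with a gripper value outside its range is refused whole. The fingers move at their own pace and stop on an object; FORCE is the grip in N (left out, the last holds). Time passes only in rows, so rows that do not move let the fingers close. It gives the time, the measured TCP pose, the force, the opening and the grip force at its end, in the units of the state.
- telemetry.get_state(): the state, without advancing time (a new reading comes with each control period).
- viewer.capture(name): name is "side" or "top" or "wrist"; returns the picture (420x560x3 uint8, red, green, blue); there is no depth.
- viewer.calibration(name): a dict with "fx", "fy", "cx", "cy" (pixels), "T" (4x4, takes a point from camera to world coordinates); the wrist camera has in their place "T_tool_cam" (4x4, takes a point from camera to tool coordinates, whose origin is the TCP and whose axes are the flange's). Camera axes: x right, y down, z forward; pixel columns grow to the right and rows downward; lengths in m; the calibration is good to about 2 mm. A picture is of the moment at which its call begins: read the wrist's pose just before it. calibration takes no time and is no camera call.
- close_job(): hands the job in; it is judged then, once.
Trained networks look in the newest picture that a camera, given by its name, has taken for a name from the list of things; names that differ only in an ending like _2 or _b are one class to them, and where a whole thing is asked for, a point or a joint stands for the part that bears it (a point fixed in the world has none). Each returns a list of dicts, best first, with "p" (0 to 1); they miss things now and then, are a little off and sometimes report something else, mostly with a low value. They report only what shows in the picture. A call takes as long as a camera call.
- models.find_in(camera, thing): "position" ([column, row] in pixels, amid what is visible of it).
The state is a dict: "time_s": time; "joints": joint angles; "qd": joint speeds; "joint_torque": joint torques, N m; "tcp_pos": TCP position; "eef_rot": TCP orientation; "contact_force": force on the tool from outside, world axes, zero at the start; "moment": the same for the moment, N m; "gripper_width": finger opening in m; "gripper_force": force on a finger pad.
Only numpy, scipy, OpenCV 4.12 (cv2) and the standard library are available. Lean on these libraries where they do the work, as an engineer would, in place of code of your own. Each camera call takes 0.05 s, during which the arm holds its last target. There are 200 camera calls.

TASK

One of the six purple stone tiles let into the top of the wooden jewel chest is the secret push of its hidden drawer. Feel along the row with closed fingertips for the tile that sits a little low and gives, press it down until the hidden drawer springs out at the foot of the chest, then take the hand away so that the tile rises again. Nothing is to be pulled or picked up: leave the two knobbed drawers shut, and leave the things standing on and around the chest where they are.

Things in the scene. Friction and masses are not known exactly. Their poses are not given: they have to be found in the camera images.
- chest: Dark wooden jewel chest, immovable. Origin: centre of its foot on the table; x to its back, y along its width, z up. Its front, with two brass-knobbed drawers, faces -x, towards the robot give or take 0.35 rad. The flat top, 120 mm above the table, is 196 x 330 mm (x, y): a jade-green slab over the rear half, and ahead of it a row of six purple stone tiles.
- row (a point): Centre of the row of tiles, level with the chest's top; axes as the chest's. Six tiles, each 60 x 42 mm (x, y) with 4 mm brass strips between, centred at y = -115, -69, -23, 23, 69, 115 mm. Five are solid and level with the top. One, at any of the six places and of the same colour, is the push tile: its face lies 2 mm below the top and it gives.
- push_tile (a joint): How far the push tile is pressed, m: 0 up, 0.006 fully down (its face then 8 mm below the chest's top). Sprung: about 2 N to start, 5 N fully down, plus up to 1 N of rubbing in the catch; it lets the hidden drawer go at about 4 mm and rises by itself when let go. The value does not tell which of the six places it has.
- hidden_drawer (a joint): Hidden drawer in the plinth at the foot of the chest's front, its front board 292 x 38 mm, its floor lined red: 0 shut and caught, 0.050 m fully out. A spring drives it out towards the chest's -x within about half a second once the catch is pressed; it then stays out.
- left_drawer (a joint): Upper left knobbed drawer (+y half of the chest's front), m: 0 shut, 0.05 open. To be left shut.
- right_drawer (a joint): Upper right knobbed drawer (-y half of the chest's front), m: 0 shut, 0.05 open. To be left shut.
- egg: Loose lilac stone egg on a foot, 37 mm across, 49 mm high, standing on the green slab behind the tiles (48 to 60 mm behind the chest's centre line). Origin: centre of its underside.
- marker: Loose black marker pen, 130 mm long, 13 mm thick, lying left (+y) of the chest. Origin: underside, middle.
- glue_stick: Loose blue glue stick, 28 mm across, 105 mm high, upright, left (+y) of the chest. Origin: centre of its underside.
- loupe: Loose black eye loupe, 37 mm across, 30 mm high, right (-y) of the chest. Origin: centre of its underside.
- offcut_a: Loose lilac stone offcut, about 60 x 40 x 8 mm, flat on the table right (-y) of the chest. Origin: its underside.
- offcut_b: Loose green stone offcut, about 60 x 40 x 8 mm, flat on the table behind the chest. Origin: its underside.
- file: Loose red-handled scriber (pointed steel blade), 170 mm long, lying right (-y) of the chest. Origin: its underside, middle.
- dish: Loose white ceramic dish, 80 mm across, 30 mm high, behind the chest. Origin: centre of its underside.

How it is judged (in metres and radians):
On the way:
1. the push tile is pressed down by more than 3 mm of its 6 mm (value of joint push_tile above 0.003 m), for 0.02 s.
At the end, for the whole second after the job is handed in: The hidden drawer is out by more than 40 mm, the push tile is up again (within 1.5 mm), both knobbed drawers are shut within 5 mm, and none of the eight loose things has moved more than 15 mm (value of joint hidden_drawer above 0.04 m and value of joint push_tile below 0.0015 m and value of joint each of left_drawer, right_drawer below 0.005 m and distance of each of egg, marker, glue_stick, loupe, offcut_a, offcut_b, file, dish from where it was at the start of the episode below 0.015 m); the robot touches nothing.
It fails at once if one of the loose things is lifted, carried or shifted by more than 15 mm (distance of any of egg, marker, glue_stick, loupe, offcut_a, offcut_b, file, dish from where it was at the start of the episode above 0.015 m).
It fails at once if a knobbed drawer is pulled open by more than 5 mm (value of joint any of left_drawer, right_drawer above 0.005 m).
It also fails if it takes over 48 s, if anything falls off the work surface, if the arm or the gripper's body presses on something with over 40 N, if the wrist force passes 120 N, or if a joint passes its speed limit or range.

## Working session

There is one attempt and no reset: what is moved stays moved. The work goes in short steps, Python scripts to look and compute and a shell command to move; the robot and the scene stay as the last step left them, time stands still between calls to the robot, and variables do not carry over. Pictures are saved under pics/ and viewed, at most 10 in all, crops included, and the job is handed in when it is done.

```bash
mkdir -p pics; python3 - <<'E'
from plant import telemetry, viewer, models
import cv2,numpy as np
s=telemetry.get_state();print(s)
ims=[]
for c in("top","side"):
    im=viewer.capture(c);cv2.imwrite(f"pics/{c}1.png",im[:,:,::-1])
    k=viewer.calibration(c);print(c,{a:np.round(b,3).tolist() for a,b in k.items()})
    for t in("chest","row","egg"):
        print(t,models.find_in(c,t)[:2])
print(viewer.calibration("wrist"))
E
```

```text
{'time_s': 0.0, 'joints': array([ 8.64066662e+01,  2.05913305e+01,  6.33715466e-01, -1.92526998e-02,
       -7.01361372e+01, -1.65065159e+01]), 'qd': array([ 0.02558863,  0.01786267, -0.01130203, -0.00420339,  0.03151349,
        0.06236177]), 'joint_torque': array([ 9.57072116e-04, -5.82713234e+01,  2.93070441e+01,  6.99766651e+00,
        7.16846334e-03, -1.57981781e-04]), 'tcp_pos': array([0.23183861, 0.63342888, 0.23362615]), 'eef_rot': array([ 1.79904969e+02, -9.28689879e-03, -2.01063986e+01]), 'contact_force': array([ 0.19163522, -0.02690646, -0.90445842]), 'moment': array([0.02193666, 0.05783994, 0.06010435]), 'gripper_force': 0.0, 'gripper_width': 0.08783815201212455}
top {'fx': 455.283, 'fy': 455.283, 'cx': 273.264, 'cy': 207.394, 'T': [[0.027, -0.991, 0.134, 0.464], [-1.0, -0.028, -0.003, 0.023], [0.007, -0.134, -0.991, 1.071], [0.0, 0.0, 0.0, 1.0]]}
chest [{'position': [224.9, 218.1], 'p': 0.81}]
row []
egg [{'position': [173.9, 209.2], 'p': 0.62}]
side {'fx': 538.736, 'fy': 538.736, 'cx': 284.978, 'cy': 212.52, 'T': [[0.999, -0.038, 0.019, 0.611], [-0.038, -0.592, 0.805, -0.788], [-0.02, -0.805, -0.593, 0.685], [0.0, 0.0, 0.0, 1.0]]}
chest [{'position': [253.6, 214.0], 'p': 0.84}, {'position': [259.9, 134.4], 'p': 0.59}]
row [{'position': [254.6, 212.6], 'p': 0.94}]
egg [{'position': [256.2, 136.0], 'p': 0.55}, {'position': [194.8, 219.6], 'p': 0.22}]
{'fx': 322.9198542395721, 'fy': 322.9198542395721, 'cx': 282.62030041063696, 'cy': 208.84722274241787, 'T_tool_cam': array([[-4.21321015e-04, -9.62138116e-01, -2.72562043e-01,
         7.31792139e-02],
       [ 9.99999845e-01, -5.04518675e-04,  2.35160029e-04,
         1.36367889e-03],
       [-3.63769068e-04, -2.72561902e-01,  9.62138180e-01,
        -1.50445183e-01],
       [ 0.00000000e+00,  0.00000000e+00,  0.00000000e+00,
         1.00000000e+00]])}
```

View pics/top1.png

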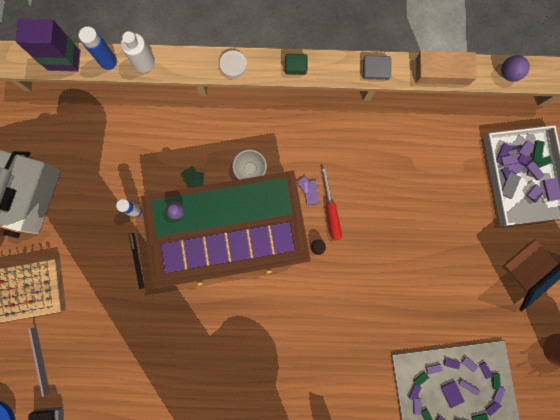

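View pics/side1.png

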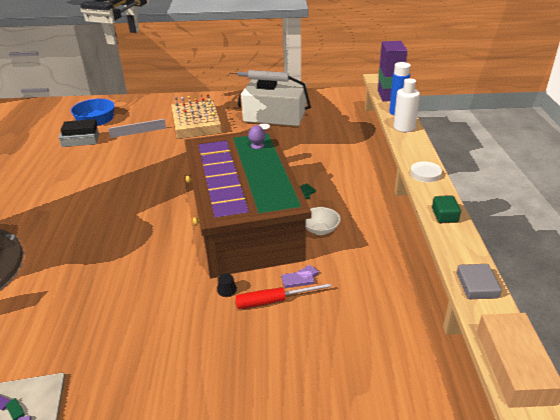

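The top view shows the chest with the tile row from about (162,256) to (293,237). The egg is on the slab at (174,210) and the small things lie clear to the sides. The side view agrees.

```bash
cat > h.py <<'E'
import numpy as np,cv2
from scipy.spatial.transform import Rotation as R
from plant import telemetry, viewer
def back(k,T,uv,z):
    uv=np.atleast_2d(uv).astype(float)
    d=np.c_[(uv[:,0]-k["cx"])/k["fx"],(uv[:,1]-k["cy"])/k["fy"],np.ones(len(uv))]@T[:3,:3].T
    o=T[:3,3]; return o+d*((z-o[2])/d[:,2])[:,None]
def purple(im,roi):
    h=cv2.cvtColor(im,cv2.COLOR_RGB2HSV); m=cv2.inRange(h,(120,90,40),(150,255,255))
    r=np.zeros_like(m); a,b,c,d=roi; r[b:d,a:c]=m[b:d,a:c]
    return cv2.morphologyEx(r,cv2.MORPH_CLOSE,np.ones((9,9)))
def row(cam,roi,T=None):
    im=viewer.capture(cam);k=viewer.calibration(cam);T=k["T"] if T is None else T
    cs,_=cv2.findContours(purple(im,roi),cv2.RETR_EXTERNAL,cv2.CHAIN_APPROX_NONE)
    c=max(cs,key=cv2.contourArea)[:,0]
    P=(back(k,T,c,0.12)[:,:2]*1000).astype(np.float32)
    (cx,cy),sz,_=r=cv2.minAreaRect(P); b=cv2.boxPoints(r)
    e=[b[1]-b[0],b[2]-b[1]]; l=max(e,key=np.linalg.norm); l=l*np.sign(l[1])
    yaw=np.degrees(np.arctan2(-l[0],l[1]))  # chest x yaw; l = chest +y
    return np.array([cx,cy])/1000,sz,yaw
def plan(c,yaw,tgt):   # tgt chest-frame offset (x,y) from row, plus z
    s=telemetry.get_state(); A=R.from_euler("xyz",s["eef_rot"],degrees=True)
    g=R.from_euler("z",yaw,degrees=True).apply([tgt[0],tgt[1],0])+[c[0],c[1],tgt[2]]
    print("goal",g.round(4),"world d",(g-s["tcp_pos"]).round(4),"tool rows units",(A.inv().apply(g-s["tcp_pos"])/.025).round(3))
    print("eef",s["eef_rot"].round(2),"t",s["time_s"])
E
python3 - <<'E'
from h import *
for c,roi in(("top",(155,215,305,280)),("side",(190,135,250,222))):
    print(c,row(c,roi))
c,_,y=row("top",(155,215,305,280)); plan(c,y,(0,0,.25))
E
```

```text
top (array([0.50641357, 0.11326819]), (59.74451446533203, 271.3297424316406), np.float32(11.319005))
side (array([0.50786099, 0.11401234]), (61.39427185058594, 270.6780700683594), np.float32(11.240128))
goal [0.5065 0.1131 0.25  ] world d [ 0.2745 -0.5207  0.0154] tool rows units [17.47  15.787 -0.617]
eef [180.    0.  -20.1] t 0.55
```

```bash
python3 -m handwheel '[{"grip":1,"travel":[0.97,0.877,0],"spin":0},{"grip":1,"travel":[0.97,0.877,0],"spin":0},{"grip":1,"travel":[0.97,0.877,0],"spin":0},{"grip":1,"travel":[0.97,0.877,0],"spin":0},{"grip":1,"travel":[0.97,0.877,0],"spin":0},{"grip":1,"travel":[0.97,0.877,0],"spin":0},{"grip":1,"travel":[0.97,0.877,0],"spin":0},{"grip":1,"travel":[0.97,0.877,0],"spin":0}]' 20
python3 -m handwheel '[{"grip":1,"travel":[0.97,0.877,0],"spin":0},{"grip":1,"travel":[0.97,0.877,0],"spin":0},{"grip":1,"travel":[0.97,0.877,0],"spin":0},{"grip":1,"travel":[0.97,0.877,0],"spin":0},{"grip":1,"travel":[0.97,0.877,0],"spin":0},{"grip":1,"travel":[0.97,0.877,0],"spin":0},{"grip":1,"travel":[0.97,0.877,0],"spin":0},{"grip":1,"travel":[0.97,0.877,0],"spin":0}]'
python3 -m handwheel '[{"grip":1,"travel":[0.97,0.877,0],"spin":0},{"grip":1,"travel":[0.97,0.877,0],"spin":0},{"grip":1,"travel":[0,0,0],"spin":1},{"grip":1,"travel":[0,0,0],"spin":1},{"grip":1,"travel":[0,0,0],"spin":1},{"grip":1,"travel":[0,0,0],"spin":1},{"grip":1,"travel":[0,0,0],"spin":1},{"grip":1,"travel":[0,0,0],"spin":1}]'
python3 -m handwheel '[{"grip":1,"travel":[0,0,0],"spin":1},{"grip":1,"travel":[0,0,0],"spin":1},{"grip":1,"travel":[0,0,0],"spin":1},{"grip":1,"travel":[0,0,0],"spin":1},{"grip":1,"travel":[0,0,0],"spin":1},{"grip":1,"travel":[0,0,0],"spin":0.72},{"grip":1,"travel":[0,0,0],"spin":0}]'
python3 - <<'E'
from h import *
plan((.507,.1136),11.3,(0,0,.2))
im=viewer.capture("wrist");cv2.imwrite("pics/w1.png",im[:,:,::-1])
E
```

```text
time_s: 1.55
tcp_pos: [0.3543, 0.4015, 0.2348]
eef_rot: [-180.0, -0.0, -20.1]
contact_force: [0.7, -0.5, -0.5]
gripper_width: 0.0133
gripper_force: 0.0
time_s: 2.55
tcp_pos: [0.4762, 0.1701, 0.2349]
eef_rot: [-180.0, -0.0, -20.1]
contact_force: [0.4, 0.0, 0.2]
gripper_width: 0.0004
gripper_force: 0.0
time_s: 3.55
tcp_pos: [0.5063, 0.1132, 0.2347]
eef_rot: [-180.0, -0.0, -50.3]
contact_force: [0.1, -0.2, 0.1]
gripper_width: 0.0004
gripper_force: 0.0
time_s: 4.42
tcp_pos: [0.5063, 0.1132, 0.2347]
eef_rot: [-180.0, 0.0, -78.7]
contact_force: [0.6, 0.1, 1.1]
gripper_width: 0.0005
gripper_force: 0.0
goal [0.507  0.1136 0.2   ] world d [ 0.0007  0.0004 -0.0347] tool rows units [-0.008 -0.032  1.389]
eef [-1.7998e+02  1.0000e-02 -7.8670e+01] t 4.425
```

View pics/w1.png

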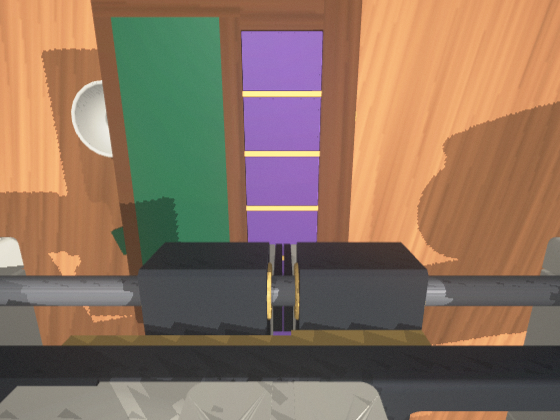

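The wrist view has the row centred under the closed fingers (columns 242–322), with fingertips at about (283,290). I'll move to the tile at y=-23 and descend.

```bash
python3 -m handwheel '[{"grip":1,"travel":[0.92,0.1,0.6],"spin":0},{"grip":1,"travel":[0,0,1],"spin":0},{"grip":1,"travel":[0,0,1],"spin":0},{"grip":1,"travel":[0,0,1],"spin":0},{"grip":1,"travel":[0,0,0.56],"spin":0},{"grip":1,"travel":[0,0,0],"spin":0},{"grip":1,"travel":[0,0,0],"spin":0}]'
python3 -m handwheel '[{"grip":1,"travel":[0,0,0.06],"spin":0},{"grip":1,"travel":[0,0,0.06],"spin":0},{"grip":1,"travel":[0,0,0],"spin":0}]'
```

```text
time_s: 5.35
tcp_pos: [0.5088, 0.0904, 0.1313]
eef_rot: [-179.9, 0.0, -78.7]
contact_force: [0.2, -0.9, 0.8]
gripper_width: 0.0004
gripper_force: 0.0
time_s: 5.72
tcp_pos: [0.5086, 0.0903, 0.1283]
eef_rot: [-179.9, 0.0, -78.7]
contact_force: [-1.5, 1.3, 4.9]
gripper_width: 0.0002
gripper_force: 2.5
```

```bash
python3 -m handwheel '[{"grip":1,"travel":[0,0,0.04],"spin":0},{"grip":1,"travel":[0,0,0],"spin":0}]'
python3 -m handwheel '[{"grip":1,"travel":[0,0,0.04],"spin":0},{"grip":1,"travel":[0,0,0],"spin":0}]'
```

```text
time_s: 5.98
tcp_pos: [0.5086, 0.0904, 0.1283]
eef_rot: [-179.9, 0.0, -78.7]
contact_force: [-5.3, 0.3, 14.5]
gripper_width: 0.0005
gripper_force: 7.1
time_s: 6.22
tcp_pos: [0.5086, 0.0904, 0.1282]
eef_rot: [-179.9, -0.0, -78.6]
contact_force: [-10.0, 0.1, 23.7]
gripper_width: 0.0007
gripper_force: 11.6
```

Solid at TCP z = 0.1283, with about 9.5 N/mm stiffness. Next I tap the neighbouring tiles at the same commanded depth.

```bash
python3 -m handwheel '[{"grip":1,"travel":[0,0,-0.3],"spin":0},{"grip":1,"travel":[0.92,0,0],"spin":0},{"grip":1,"travel":[0.92,0,0],"spin":0},{"grip":1,"travel":[0,0,0],"spin":0},{"grip":1,"travel":[0,0,0.14],"spin":0},{"grip":1,"travel":[0,0,0.14],"spin":0},{"grip":1,"travel":[0,0,0],"spin":0}]'
python3 -m handwheel '[{"grip":1,"travel":[0,0,-0.28],"spin":0},{"grip":1,"travel":[0.92,0,0],"spin":0},{"grip":1,"travel":[0.92,0,0],"spin":0},{"grip":1,"travel":[0,0,0],"spin":0},{"grip":1,"travel":[0,0,0.14],"spin":0},{"grip":1,"travel":[0,0,0.14],"spin":0},{"grip":1,"travel":[0,0,0],"spin":0}]'
```

```text
time_s: 7.1
tcp_pos: [0.5175, 0.0455, 0.1282]
eef_rot: [-180.0, -0.0, -78.6]
contact_force: [-8.1, -0.7, 22.7]
gripper_width: 0.0005
gripper_force: 11.2
time_s: 7.98
tcp_pos: [0.5264, 0.0006, 0.1282]
eef_rot: [-180.0, -0.0, -78.6]
contact_force: [-8.2, 0.4, 22.2]
gripper_width: 0.0004
gripper_force: 11.3
```

```bash
python3 -m handwheel '[{"grip":1,"travel":[0,0,-0.28],"spin":0},{"grip":1,"travel":[-1,0,0],"spin":0},{"grip":1,"travel":[-1,0,0],"spin":0},{"grip":1,"travel":[-1,0,0],"spin":0},{"grip":1,"travel":[-1,0,0],"spin":0},{"grip":1,"travel":[-1,0,0],"spin":0},{"grip":1,"travel":[-0.52,0,0],"spin":0},{"grip":1,"travel":[0,0,0],"spin":0}]'
python3 -m handwheel '[{"grip":1,"travel":[0,0,0.14],"spin":0},{"grip":1,"travel":[0,0,0.14],"spin":0},{"grip":1,"travel":[0,0,0],"spin":0}]'
python3 - <<'E'
from h import *
plan((.507,.1136),11.3,(-.003,.069,.1262))
E
```

```text
time_s: 8.98
tcp_pos: [0.4991, 0.1361, 0.1329]
eef_rot: [180.0, -0.0, -78.6]
contact_force: [0.4, -0.5, 0.3]
gripper_width: 0.0006
gripper_force: 0.0
time_s: 9.35
tcp_pos: [0.4994, 0.1349, 0.1282]
eef_rot: [-179.9, 0.0, -78.7]
contact_force: [-10.8, 1.3, 24.0]
gripper_width: 0.0002
gripper_force: 12.0
goal [0.4905 0.1807 0.1262] world d [-0.0089  0.0458 -0.002 ] tool rows units [-1.865 -0.011  0.08 ]
eef [-1.7995e+02  1.0000e-02 -7.8700e+01] t 9.35
```

```bash
python3 -m handwheel '[{"grip":1,"travel":[0,0,-0.28],"spin":0},{"grip":1,"travel":[-0.93,0,0],"spin":0},{"grip":1,"travel":[-0.92,0,0],"spin":0},{"grip":1,"travel":[0,0,0],"spin":0},{"grip":1,"travel":[0,0,0.14],"spin":0},{"grip":1,"travel":[0,0,0.14],"spin":0},{"grip":1,"travel":[0,0,0],"spin":0}]'
```

```text
time_s: 10.22
tcp_pos: [0.4902, 0.18, 0.1257]
eef_rot: [180.0, -0.0, -78.7]
contact_force: [-1.0, -0.9, -0.4]
gripper_width: 0.0005
gripper_force: 0.0
```

The tile at y=+69 is the low one: the tip sank 2.5 mm deeper with no force. I'll press it.

```bash
python3 -m handwheel '[{"grip":1,"travel":[0,0,0.07],"spin":0},{"grip":1,"travel":[0,0,0.07],"spin":0},{"grip":1,"travel":[0,0,0.07],"spin":0},{"grip":1,"travel":[0,0,0],"spin":0},{"grip":1,"travel":[0,0,0],"spin":0}]'
```

```text
time_s: 10.85
tcp_pos: [0.4903, 0.1804, 0.1209]
eef_rot: [180.0, -0.0, -78.7]
contact_force: [0.1, -3.6, 4.5]
gripper_width: 0.0003
gripper_force: 2.0
```

```bash
python3 -m handwheel '[{"grip":1,"travel":[0,0,0.03],"spin":0},{"grip":1,"travel":[0,0,0],"spin":0},{"grip":1,"travel":[0,0,0],"spin":0}]'
python3 -m handwheel '[{"grip":1,"travel":[0,0,-0.5],"spin":0},{"grip":1,"travel":[0,0,-1],"spin":0},{"grip":1,"travel":[0,0,-1],"spin":0},{"grip":1,"travel":[0,0,-1],"spin":0},{"grip":1,"travel":[0,0,-1],"spin":0},{"grip":1,"travel":[0,0,-1],"spin":0},{"grip":1,"travel":[0,0,0],"spin":0}]'
python3 - <<'E'
from h import *
im=viewer.capture("top");cv2.imwrite("pics/top2.png",im[:,:,::-1])
im=viewer.capture("side");cv2.imwrite("pics/side2.png",im[:,:,::-1])
E
```

```text
time_s: 11.22
tcp_pos: [0.4903, 0.1805, 0.1203]
eef_rot: [-180.0, -0.0, -78.7]
contact_force: [-0.3, -4.6, 6.4]
gripper_width: 0.0004
gripper_force: 3.0
time_s: 12.1
tcp_pos: [0.491, 0.1817, 0.26]
eef_rot: [-179.8, 0.1, -78.7]
contact_force: [0.4, 0.1, -0.1]
gripper_width: 0.0006
gripper_force: 0.0
```

View pics/top2.png

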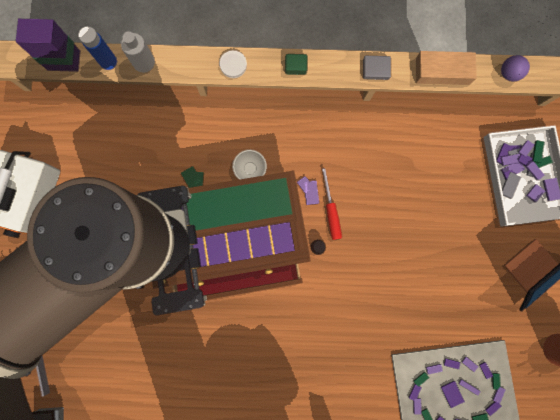

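View pics/side2.png

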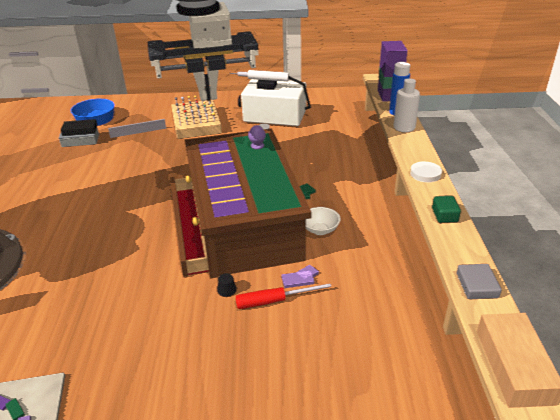

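The hidden drawer is out: its red floor shows along (200–300, 290–275) in the top view and at (190,230) in the side view. The egg and the rest are unmoved, the knobbed drawers are shut, and the hand is clear. I'll check how far it came out, then hand in.

```bash
python3 - <<'E'
from h import *
k=viewer.calibration("top"); ax=R.from_euler("z",11.3,degrees=True).apply([1,0,0])
f=lambda p,z:(back(k,k["T"],p,z)[0]@ax)
print("drawer front ahead of chest top edge, m:",f((310,264),.12)-f((301,283),.04))
print(telemetry.get_state()["contact_force"].round(1))
from plant import close_job
if f((310,264),.12)-f((301,283),.04)>.038: print(close_job())
E
```

```text
drawer front ahead of chest top edge, m: 0.038430190279419296
[-0.4  0.3 -0.9]
the job is handed in; nothing more can be done
None
```

I found the push tile at y = +69 mm and pressed it down about 6 mm. The hidden drawer sprang out, I took the hand clear, and the job is handed in. My rough picture estimate put the drawer front about 38 mm ahead of the chest's top edge, not measured from its shut position, so I haven't confirmed the 40 mm or that the tile rose; the judge's result wasn't shown.

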